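# Check a winch drum for wobble and sort it

### The arm

A 6-joint arm with a two-finger parallel gripper is mounted at the origin on the work surface. World frame = base frame: x ahead of the robot, y to its left, z up, the work surface at z = 0. Lengths are in m, angles in rad, forces in N, time in s.
With the tool pointing down it reaches from about 0.4 to 0.825 m from the base axis. Payload 7 kg.
Tool frame: the origin (TCP) lies at the centre of the arm's flange, where the gripper is bolted on; the fingertips stand 178 mm ahead of it and the grasp point (between the pads) lies arm.tcp_to_grasp ahead of it (arm.tcp_to_grasp is the distance from the TCP to the grasp point, in m); z points along the fingers, y is the direction in which the jaws open and shut (so a half turn about z gives the same grasp; the last joint's range is limited). The gripper opens to 88 mm and grips with 3 to 60 N. Pads are 19 mm wide; open, the fingers measure 130 mm over their backs; the gripper's body (78 mm by 193 mm) begins 47 mm behind the grasp point.
Start: joints at [-0.881, 0.359, 0.012, 0, -1.224, -0.288], TCP at [0.264, -0.621, 0.405] pointing down, gripper open.
Joint ranges: [-3.07, 3.07], [-1.43, 2.12], [-1.02, 1.25], [-3.03, 1.67], [-3.05, -0], [-3.03, 3.03]. Speed limits (rad/s): [2.39, 2.39, 3.01, 3.14, 3.14, 3.14].

### API

Orientations are given as [roll, pitch, yaw] about the fixed x, y, z axes, in that order (R = Rz(yaw) Ry(pitch) Rx(roll)).
In Python, from station import arm gives the robot as it stands.
- The arm moves only by the tool move_arm, never from a script. Its argument "deltas" is a list of rows, each a list of 6 numbers: the shift along the world's x, y, z in mm, then the turn, a rotation vector about the world's x, y, z in degrees. In form: [[tx, ty, tz, ax, ay, az], ...]. A call has exactly 5 rows; each row shifts and turns the commanded pose from where the row before left it; what a row does not reach is not made up. A row lasts 1/12 s, in which the tool goes at most 41.7 mm and 7.16 degrees, less where a joint would pass 70% of its speed; a pose out of reach is approached as far as the arm can. A call with a gripper value outside its range is refused whole. "claw" is the closure in counts, from 0 (fully open) to 255 (shut), set as the call begins (left out, the last holds). The fingers move at their own pace and stop on an object; "squeeze" is the grip in N (left out, the last holds). Time passes only in rows, so rows that do not move let the fingers close, or fill a call up. It gives the time, the measured TCP pose, the force and the opening at its end, in the units of the state.
- arm.get_state(): the state, without advancing time (a new reading comes with each control period).
- arm.grab_frame(name): name is "side" or "top" or "wrist"; returns the picture (384x512x3 uint8, red, green, blue); there is no depth.
- arm.calibration(name): a dict with "intrinsics" (3x3 intrinsics, pixels), "T" (4x4, takes a point from camera to world coordinates); the wrist camera has in their place "mount" (4x4, takes a point from camera to tool coordinates, whose origin is the TCP and whose axes are the flange's). Camera axes: x right, y up, looking along -z (the intrinsics and any distortion apply to the point x, -y, -z); pixel columns grow to the right and rows downward; lengths in m; the calibration is good to about 2 mm. A picture is of the moment at which its call begins: read the wrist's pose just before it. calibration takes no time and is no camera call.
- arm.job_done(): hands the job in, once; it reports no verdict.
Trained networks look in the newest picture that a camera, given by its name, has taken for a name from the list of things; names that differ only in an ending like _2 or _b are one class to them, and where a whole thing is asked for, a point or a joint stands for the part that bears it (a point fixed in the world has none). Each returns a list of dicts, best first, with "score" (0 to 1); they miss things now and then, are a little off and sometimes report something else, mostly with a low value. They report only what shows in the picture. A call takes as long as a camera call.
- arm.spot_in(thing, camera): "xy" ([column, row] in pixels, amid what is visible of it).
- arm.masks_of(thing, camera): "pixels" (384x512 bool, what is visible of it) and "xy" ([column, row] in pixels, amid what is visible of it).
- arm.spot_point(thing, camera): "xy" ([column, row] in pixels: a listed point, or the origin of a listed thing).
The state is a dict: "t": time; "q": joint angles; "qd": joint speeds; "joint_efforts": joint torques, N m; "eef_pos": TCP position; "ee_rot": TCP orientation; "force": force on the tool from outside, world axes, zero at the start; "moment": the same for the moment, N m; "width": finger opening in m.
Only numpy, scipy, OpenCV 4.12 (cv2) and the standard library are available. Lean on these libraries where they do the work, as an engineer would, in place of code of your own. Each camera call takes 0.05 s, during which the arm holds its last target. There are 200 camera calls.

### The job

Check the winch drum under the indicator for wobble: take the indicator by its knob and lower it onto the barrel until the plunger is pushed in about half-way, never to its stop, then turn the drum one full turn by its spokes, its top going away from the robot, watching the plunger reading, and raise the indicator all the way up again. If the reading swung by more than 3 mm lay the drum in the white plastic bin; otherwise seat it in the wooden cradle, spokes on the same side (left) as in the V-blocks. Set it down without dropping it, and leave the waiting drum, the marker, the cup and the eraser where they are.

Things in the scene. Friction and masses are not known exactly. Their poses are not given: they have to be found in the camera images.
- vee (a point): where a drum's balance point lies on the axle line of the measuring V-blocks, 85 above the table; x away from robot, y along the axle to the spoke side (left), z up. Two 90 degree V-blocks, 16 thick, 50 wide, at y=-115 and 46, rims 9 above the axle line: lift a drum over 20 to clear. Base 200 x 360 x 15, front edge at x=-35. Indicator post (diameter 16, 245 high) at y=-205.
- waiting_rest (a point): same point of the second, like pair of V-blocks on the same stand, 130 further from the robot, where the other drum waits
- drum_1_mid (a point): balance point, on the axle line, of a winch drum: wooden barrel (diameter 44, y=-103 to 34) on a steel axle (diameter 18, y=-128 to 75) with a hub and five square spokes (8 thick, tips 50 from the axle line, 72 degrees apart) at y=68. Own y along the axle to the spokes; at the start z is up, x away from the robot, one spoke along -z. 340 to 590 g. Either drum may be in the measuring V-blocks.
- drum_2_mid (a point): the same for the other, like drum. One of the two has its barrel 3 mm off the axle line: the reading swings about 6 mm over a turn, and the true drum's under 1 mm. At the start the reading is near the middle of its swing. A drum stays where it is turned to. Barrels are smooth: grip firmly (40 N or more) to carry; push its spokes round with closed fingers from above, on an arc: rubber fingers drawn level across a leaning spoke stick.
- knob (a point): point on the axis of the indicator's upright black knob (diameter 20), 16 below its top and 23 above the arm, at y=-133 of the vee. It goes straight up and down with the carriage. The dial (diameter 52) is at y=-92 of the vee, facing up and away from the robot; its needle turns clockwise with the plunger, 0.4 rad per mm
- carriage (a joint): m the indicator carriage is down from its top: 0 top, 0.090 lowest; friction (8 N) holds it where it is left. The plunger meets the barrel at about 0.075, and from there each mm pushes it in by one. Starts near the top
- plunger (a joint): indicator reading, m the plunger is pushed in: 0 free, 0.007 half-way, 0.014 at its stop; a spring (150 N/m, 1 to 3 N) pushes it out
- plunger_tip (a point): lowest point of the plunger (ball of diameter 8), over the barrel at x=0, y=-92 of the vee. With the indicator up it stands some 75 above the barrel: lift a drum 20 to 50, then draw it out towards the robot before lifting it higher
- cradle_seat (a point): wooden cradle (base 90 x 200 x 15, two 90 degree V supports 10 thick, 50 wide, at y=-118 and 49, rims 9 above the axle line): where a drum's balance point lies when seated, 85 above the table. y along the axle to the spoke side (left), x away from the robot. End play 9 each way. Cradle and bin may swap sides
- bin_floor (a point): centre of the inner floor (5 above the table) of the open white plastic bin, 150 (x) x 290 (y) x 45 high outside, walls 4; a drum lies in it along y, spokes left, its balance point 26 left (+y) of this point, so that its ends clear the walls. Bin, cradle and stand are fixed to the table
- cup_rim (a point): centre of the mouth of a white cup, 90 high, 76 across; leave alone
- marker: grey pen with black cap, 135 x 12, lying along its x, origin underneath; leave alone
- eraser: grey felt board eraser 50 x 130 x 32, origin underneath; leave alone

How it is judged:
By the outcome, as a careful person would: the job done as asked, in the order asked, and still so for the second after the job is handed in, with the robot touching nothing.
It also fails if it takes over 72 s, if anything falls off the work surface, if the arm or the gripper's body presses on something with over 40 N, if the wrist force passes 120 N, or if a joint passes its speed limit or range.

## Working session

There is one attempt and no reset: what is moved stays moved. The work goes in short steps, Python scripts to look and compute and a tool call to move; the robot and the scene stay as the last step left them, time stands still between calls to the robot, and variables do not carry over. Pictures are saved under pics/ and viewed, about 8 in all and at most 12, crops included, and the job is handed in when it is done.

Besides the shell and the picture viewer there is one more tool, called after "Emit:" by a JSON object that holds its "op" and its "data", one argument or row to a line. move_arm: Moves the arm, as the interface text tells. Its arguments: {"type":"object","properties":{"deltas":{"type":"array","items":{"type":"array","items":{"type":"number"}}},"claw":{"type":"number"},"squeeze":{"type":"number"}},"required":["deltas"]}

```bash
mkdir -p pics; ls; cat > h.py <<'E'
import numpy as np, cv2
from scipy.spatial.transform import Rotation as R
from station import arm
def cam(name):
    c=arm.calibration(name); K=np.array(c["intrinsics"])
    if "T" in c: T=np.array(c["T"])
    else:
        s=arm.get_state(); E=np.eye(4); E[:3,:3]=R.from_euler('xyz',s["ee_rot"]).as_matrix(); E[:3,3]=s["eef_pos"]
        T=E@np.array(c["mount"])
    return K,T,c
def ray(K,T,uv):
    d=np.linalg.inv(K)@[uv[0],uv[1],1]; d=T[:3,:3]@[d[0],-d[1],-d[2]]
    return T[:3,3],d/np.linalg.norm(d)
def proj(K,T,p):
    q=T[:3,:3].T@(np.array(p)-T[:3,3]); q=K@[q[0],-q[1],-q[2]]; return q[:2]/q[2]
def at_z(K,T,uv,z):
    o,d=ray(K,T,uv); return o+d*(z-o[2])/d[2]
def meet(rays):
    A=np.zeros((3,3));b=np.zeros(3)
    for o,d in rays:
        P=np.eye(3)-np.outer(d,d);A+=P;b+=P@o
    x=np.linalg.solve(A,b); return x,[np.linalg.norm((np.eye(3)-np.outer(d,d))@(x-o)) for o,d in rays]
def save(n,f): cv2.imwrite("pics/"+n,cv2.cvtColor(f,cv2.COLOR_RGB2BGR))
E
cat > a.py <<'E'
from h import *
np.set_printoptions(precision=4,suppress=True)
s=arm.get_state(); print(s, arm.tcp_to_grasp)
C={}
F=[]
for n in ["side","top","wrist"]:
    C[n]=cam(n); f=arm.grab_frame(n); F.append(f)
    print(n,C[n][2].keys(),C[n][0][0,0],C[n][1][:3,3],-C[n][1][:3,2])
save("s.png",F[0]);save("t.png",F[1]);save("w.png",F[2])
for th in ["vee","waiting_rest","drum_1_mid","knob","plunger_tip","cradle_seat","bin_floor","cup_rim","marker","eraser"]:
    rs=[]
    for n in ["side","top"]:
        r=arm.spot_point(th,n)
        print(th,n,[(np.round(x["xy"],1).tolist(),round(x["score"],2)) for x in r[:3]])
        if r: rs.append(ray(*C[n][:2],r[0]["xy"]))
    if len(rs)==2: print("   ",*meet(rs))
E
python3 a.py
```

```text
pics
{'t': 0.0, 'q': array([-0.881 ,  0.3594,  0.0111, -0.0004, -1.2241, -0.2881]), 'qd': array([-0.0003, -0.001 ,  0.0017,  0.0005, -0.0004, -0.001 ]), 'joint_efforts': array([ -0.0009, -58.2722,  29.3056,   6.9973,   0.0068,  -0.0002]), 'eef_pos': array([ 0.2639, -0.6211,  0.4037]), 'ee_rot': array([ 3.14  , -0.0001, -2.74  ]), 'force': array([ 0.6658, -0.1839,  0.2314]), 'moment': array([0.0334, 0.0507, 0.0103]), 'width': 0.08780062690965854} 0.1593
side dict_keys(['intrinsics', 'T']) 465.0673543301778 [0.0064 0.9334 0.9449] [ 0.4468 -0.6878 -0.5721]
top dict_keys(['intrinsics', 'T']) 372.11250928526385 [0.5282 0.0261 1.1855] [ 0.0878 -0.0131 -0.9961]
wrist dict_keys(['intrinsics', 'mount']) 301.5929083285156 [ 0.198  -0.6491  0.3843] [ 0.2426  0.1038 -0.9646]
vee side [([249.2, 212.1], 0.62), ([151.4, 285.1], 0.38)]
vee top [([247.8, 188.6], 0.93)]
    [0.6287 0.0351 0.095 ] [np.float64(0.0014226375966560011), np.float64(0.0014226375966561173)]
waiting_rest side [([209.4, 200.8], 0.93)]
waiting_rest top [([246.0, 146.1], 0.78)]
    [0.7644 0.0417 0.0851] [np.float64(0.00618559077
[... 546 characters left out ...]
.1964  0.0933] [np.float64(0.001653274653150468), np.float64(0.001653274653150532)]
bin_floor side []
bin_floor top [([196.2, 255.5], 0.7)]
cup_rim side [([150.8, 283.8], 0.83)]
cup_rim top [([120.1, 181.3], 0.77), ([368.5, 162.3], 0.74)]
    [0.6613 0.4088 0.1032] [np.float64(0.002421531846397015), np.float64(0.002421531846397285)]
marker side [([313.8, 178.6], 0.7)]
marker top [([367.8, 200.3], 0.44), ([249.5, 189.0], 0.35)]
    [ 0.5953 -0.3386  0.0172] [np.float64(0.004710626351303397), np.float64(0.004710626351303182)]
eraser side [([283.1, 172.4], 0.96)]
eraser top [([368.7, 160.8], 0.78)]
    [ 0.7288 -0.3561 -0.0132] [np.float64(0.007943037593631871), np.float64(0.00794303759363191)]
```

```bash
python3 - <<'E'
import cv2
s=cv2.imread("pics/s.png");t=cv2.imread("pics/t.png")
a=cv2.resize(t[100:340,60:430],None,fx=2.1,fy=2.1,interpolation=cv2.INTER_CUBIC)
b=cv2.resize(s[110:350,80:450],None,fx=2.1,fy=2.1,interpolation=cv2.INTER_CUBIC)
cv2.imwrite("pics/t2.png",a);cv2.imwrite("pics/s2.png",b)
E
```

```text
(no output)
```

View pics/t2.png

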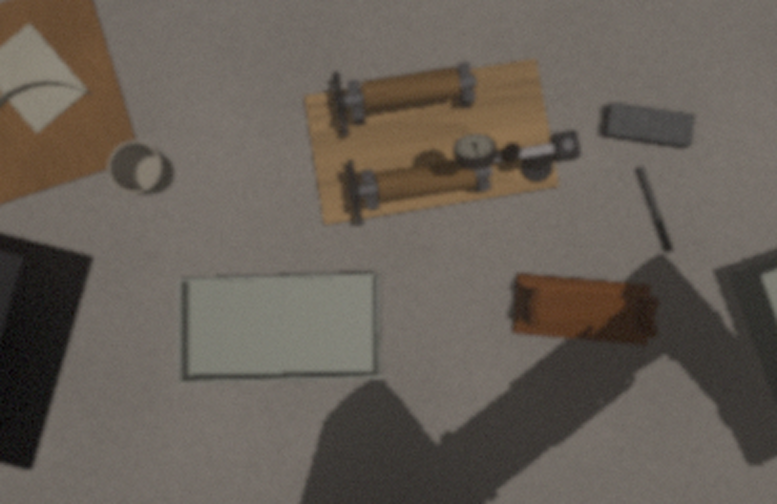

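View pics/s2.png

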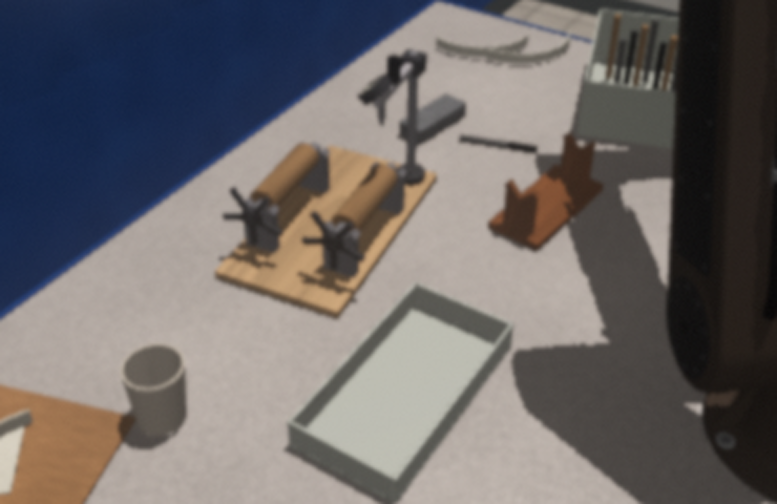

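```bash
cat > b.py <<'E'
from h import *
np.set_printoptions(precision=4,suppress=True)
K,T,_=cam("top")
P=lambda x,y:(60+x/2.1,100+y/2.1)
for n,z,pts in [("base",.015,[(305,97),(540,60),(557,185),(325,222)]),("bin rim",.045,[(183,278),(375,272),(377,373),(184,378)]),("cradlebase",.015,[(515,275),(658,285),(652,345),(512,331)]),("axle1 ends",.085,[(352,193),(487,178)]),("axle2",.085,[(340,103),(466,84)])]:
    w=np.array([at_z(K,T,P(*p),z)[:2] for p in pts]); print(n,w.tolist(), "mean",w.mean(0))
    d=np.diff(w,axis=0); print("  len",np.linalg.norm(d,axis=1),"ang",np.degrees(np.arctan2(d[:,1],d[:,0])))
print(cam("wrist")[2])
E
python3 b.py
```

```text
base [[0.7763199877277792, 0.16903843811445418], [0.8257196240937438, -0.19038601582902348], [0.6332658589658945, -0.20855772744205162], [0.5858788772869366, 0.14154779513615387]] mean [ 0.7053 -0.0221]
  len [0.3628 0.1933 0.3533] ang [ -82.1742 -174.6061   97.7082]
bin rim [[0.5083374258467914, 0.3448452643379607], [0.5100932472283585, 0.06722161561517206], [0.36591319553846746, 0.06730249870326596], [0.36609757484938876, 0.34326418989831753]] mean [0.4376 0.2057]
  len [0.2776 0.1442 0.276 ] ang [-89.6376 179.9679  89.9617]
cradlebase [[0.4999991892445513, -0.14026904027219], [0.47986046516537, -0.35347083817433705], [0.3918101887987162, -0.3399128240901843], [0.417627743533063, -0.13282603709910043]] mean [ 0.4473 -0.2416]
  len [0.2142 0.0891 0.2087] ang [-95.3961 171.2463  82.8936]
axle1 ends [[0.6224702571090156, 0.09596576305209498], [0.6392785308421558, -0.0955403878391165]] mean [0.6309 0.0002]
  len [0.1922] ang [-84.9841]
axle2 [[0.7516857897912921, 0.1107627100076495], [0.7752366378885374, -0.06991737603233292]] mean [0.7635 0.0204]
  len [0.1822] ang [-82.5736]
{'intrinsics': array([[301.5929,   0.    , 255.8146],
       [  0.    , 301.5929, 187.052 ],
       [  0.    ,   0.    ,   1.    ]]), 'mount': array([[-0.0003,  0.9645,  0.264 ,  0.0716],
       [ 1.    ,  0.0001,  0.0007, -0.0001],
       [ 0.0007,  0.264 , -0.9645,  0.0196],
       [ 0.    ,  0.    ,  0.    ,  1.    ]])}
```

Emit:
{"op": "move_arm", "data": {
  "deltas": [
    [23, 33, 6, 0, 0, 5],
    [23, 33, 6, 0, 0, 5],
    [23, 33, 6, 0, 0, 5],
    [23, 33, 6, 0, 0, 5],
    [23, 33, 6, 0, 0, 5]
  ]
}}

```text
t: 1.57
eef_pos: [0.3795, -0.4547, 0.4351]
ee_rot: [-3.141, 0.0, -2.3]
force: [1.0, 0.0, 0.3]
width: 0.0876
```

Emit:
{"op": "move_arm", "data": {
  "deltas": [
    [23, 33, 6, 0, 0, 5],
    [23, 33, 6, 0, 0, 5],
    [23, 33, 6, 0, 0, 5],
    [23, 33, 6, 0, 0, 5],
    [23, 33, 6, 0, 0, 5]
  ]
}}

```text
t: 1.98
eef_pos: [0.4946, -0.2894, 0.4654]
ee_rot: [-3.141, 0.0, -1.863]
force: [0.6, -0.4, -0.4]
width: 0.0875
```

Emit:
{"op": "move_arm", "data": {
  "deltas": [
    [23, 33, 6, 0, 0, 5],
    [23, 33, 6, 0, 0, 5],
    [23, 33, 6, 0, 0, 5],
    [23, 33, 6, 0, 0, 5],
    [23, 33, 6, 0, 0, 4]
  ]
}}

```text
t: 2.4
eef_pos: [0.6096, -0.1243, 0.4954]
ee_rot: [-3.141, -0.0, -1.443]
force: [1.4, -1.2, 0.2]
width: 0.0877
```

Emit:
{"op": "move_arm", "data": {
  "deltas": [
    [15, 15, 3, 0, 0, 0],
    [10, 15, 3, 0, 0, 0],
    [5, 5, 0, 0, 0, 0],
    [0, 0, 0, 0, 0, 0],
    [0, 0, 0, 0, 0, 0]
  ]
}}

```text
t: 2.82
eef_pos: [0.6386, -0.0916, 0.5002]
ee_rot: [3.141, 0.0, -1.449]
force: [-0.8, 0.0, -0.3]
width: 0.0878
```

```bash
cat > c.py <<'E'
from h import *
import sys
np.set_printoptions(precision=4,suppress=True)
s=arm.get_state(); print(s["t"],s["eef_pos"],np.degrees(s["ee_rot"]),s["q"])
K,T,_=cam("wrist"); f=arm.grab_frame("wrist"); save(sys.argv[1],f)
for th in sys.argv[2:]:
    r=arm.spot_point(th,"wrist")
    for x in r[:2]: print(th,np.round(x["xy"],1),round(x["score"],2), [at_z(K,T,x["xy"],z)[:2] for z in (.085,.25)])
    if r: print(ray(K,T,r[0]["xy"]))
E
python3 c.py w1.png knob vee waiting_rest drum_1_mid plunger_tip
```

```text
2.8167 [ 0.6386 -0.0916  0.5002] [179.944    0.0014 -83.0031] [ 0.1593  0.268   0.0974 -0.0001 -1.4011 -0.0372]
knob [243.4 183. ] 0.66 [array([ 0.6505, -0.0587]), array([ 0.649, -0.102])]
(array([ 0.6469, -0.1626,  0.4807]), array([ 0.0088,  0.2538, -0.9672]))
drum_1_mid [249.3 240.2] 0.71 [array([0.6328, 0.0242]), array([ 0.6387, -0.0537])]
(array([ 0.6469, -0.1626,  0.4807]), array([-0.0323,  0.4265, -0.9039]))
```

View pics/w1.png

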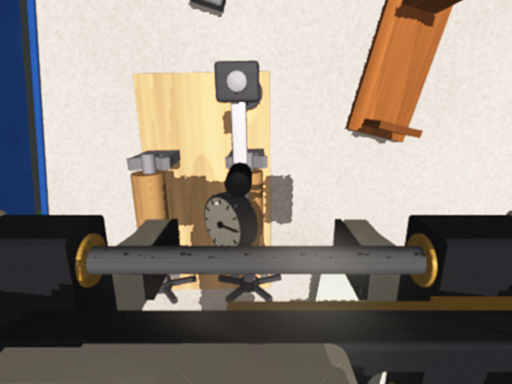

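```bash
python3 - <<'E'
from h import *
np.set_printoptions(precision=4,suppress=True)
C={n:cam(n) for n in ("side","top","wrist")}
rs=[ray(*C["side"][:2],(268.1,144.0)),ray(*C["top"][:2],(303.8,168.6)),ray(*C["wrist"][:2],(240,181))]
print(meet(rs),meet([rs[0],rs[2]]),meet(rs[1:]))
rs=[ray(*C["side"][:2],(244.7,209.4)),ray(*C["top"][:2],(253.4,186.1)),ray(*C["wrist"][:2],(249.3,240.2))]
print(meet(rs))
for z in (.24,.25,.26): print(z,at_z(*C["wrist"][:2],(238,80),z))
for n in ("side","top","wrist"): print(n,[proj(*C[n][:2],(.653,-.105,z)) for z in (.24,.25,.26)])
E
```

```text
(array([ 0.6556, -0.1069,  0.253 ]), [np.float64(0.0038680878181647682), np.float64(0.007248524905565715), np.float64(0.004380768873569705)]) (array([ 0.6512, -0.1048,  0.2531]), [np.float64(0.0007477238489035818), np.float64(0.0007477238489036112)]) (array([ 0.6559, -0.1073,  0.2698]), [np.float64(0.004572206901931724), np.float64(0.004572206901931686)])
(array([0.6396, 0.0228, 0.0916]), [np.float64(0.010041564998665965), np.float64(0.004314489343433173), np.float64(0.00645925054309347)])
0.24 [ 0.6621 -0.1792  0.24  ]
0.25 [ 0.6615 -0.1785  0.25  ]
0.26 [ 0.6609 -0.1779  0.26  ]
side [array([267.3566, 147.5605]), array([267.3853, 144.6729]), array([267.4142, 141.7617])]
top [array([301.8797, 173.1313]), array([302.4067, 172.6028]), array([302.9449, 172.0631])]
wrist [array([239.5448, 176.2879]), array([238.8905, 179.1946]), array([238.1811, 182.3466])]
```

Emit:
{"op": "move_arm", "data": {
  "deltas": [
    [7, -7, -15, 0, 0, 0],
    [7, -6, -30, 0, 0, 0],
    [0, 0, -25, 0, 0, 0],
    [0, 0, -15, 0, 0, 0],
    [0, 0, 0, 0, 0, 0]
  ],
  "claw": 0
}}

```text
t: 3.53
eef_pos: [0.6519, -0.1047, 0.4115]
ee_rot: [3.135, 0.001, -1.45]
force: [-1.5, 0.5, -1.1]
width: 0.0879
```

Emit:
{"op": "move_arm", "data": {
  "deltas": [
    [0, 0, 0, 0, 0, 0],
    [0, 0, 0, 0, 0, 0],
    [0, 0, 0, 0, 0, 0],
    [0, 0, 0, 0, 0, 0],
    [0, 0, 0, 0, 0, 0]
  ],
  "claw": 255,
  "squeeze": 18
}}

```text
t: 3.95
eef_pos: [0.653, -0.1042, 0.4169]
ee_rot: [-3.14, -0.0, -1.448]
force: [-0.9, -0.2, 0.1]
width: 0.0598
```

Emit:
{"op": "move_arm", "data": {
  "deltas": [
    [0, 0, 0, 0, 0, 0],
    [0, 0, 0, 0, 0, 0],
    [0, 0, 0, 0, 0, 0],
    [0, 0, 0, 0, 0, 0],
    [0, 0, 0, 0, 0, 0]
  ]
}}

```text
t: 4.37
eef_pos: [0.6529, -0.1042, 0.4156]
ee_rot: [3.142, -0.0, -1.448]
force: [-0.3, 0.5, 0.2]
width: 0.0265
```

```bash
python3 c.py w2.png; python3 - <<'E'
import cv2
a=cv2.imread("pics/w2.png");cv2.imwrite("pics/w2.png",a)
E
```

```text
4.3667 [ 0.6529 -0.1042  0.4156] [179.9952  -0.0013 -82.9777] [ 0.136   0.33   -0.0049  0.     -1.236  -0.0135]
```

View pics/w2.png

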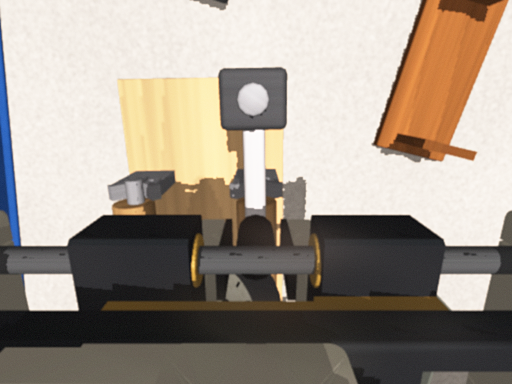

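Emit:
{"op": "move_arm", "data": {
  "deltas": [
    [0, 0, 0, 0, 0, 0],
    [0, 0, 0, 0, 0, 0],
    [0, 0, 0, 0, 0, 0],
    [0, 0, 0, 0, 0, 0],
    [0, 0, 0, 0, 0, 0]
  ]
}}

```text
t: 4.83
eef_pos: [0.6532, -0.1042, 0.4156]
ee_rot: [-3.141, 0.0, -1.448]
force: [3.5, -0.2, -1.9]
width: 0.0196
```

Emit:
{"op": "move_arm", "data": {
  "deltas": [
    [0, 0, -6, 0, 0, 0],
    [0, 0, -10, 0, 0, 0],
    [0, 0, -10, 0, 0, 0],
    [0, 0, -10, 0, 0, 0],
    [0, 0, -10, 0, 0, 0]
  ]
}}

```text
t: 5.25
eef_pos: [0.653, -0.1042, 0.3708]
ee_rot: [-3.14, -0.001, -1.448]
force: [-0.5, 2.0, 6.9]
width: 0.0197
```

Emit:
{"op": "move_arm", "data": {
  "deltas": [
    [0, 0, -9, 0, 0, 0],
    [0, 0, -7, 0, 0, 0],
    [0, 0, -5, 0, 0, 0],
    [0, 0, 0, 0, 0, 0],
    [0, 0, 0, 0, 0, 0]
  ]
}}

```text
t: 5.67
eef_pos: [0.6532, -0.1042, 0.3484]
ee_rot: [-3.141, 0.0, -1.448]
force: [4.6, -0.7, -3.7]
width: 0.0198
```

Emit:
{"op": "move_arm", "data": {
  "deltas": [
    [0, 0, -4, 0, 0, 0],
    [0, 0, -4, 0, 0, 0],
    [0, 0, -4, 0, 0, 0],
    [0, 0, 0, 0, 0, 0],
    [0, 0, 0, 0, 0, 0]
  ]
}}

```text
t: 6.08
eef_pos: [0.6531, -0.1042, 0.337]
ee_rot: [-3.141, -0.0, -1.448]
force: [3.1, 0.6, 1.3]
width: 0.0196
```

Emit:
{"op": "move_arm", "data": {
  "deltas": [
    [0, 0, 0, 0, 0, 0],
    [0, 0, 0, 0, 0, 0],
    [0, 0, 0, 0, 0, 0],
    [0, 0, 0, 0, 0, 0],
    [0, 0, 0, 0, 0, 0]
  ],
  "claw": 0
}}

```text
t: 6.5
eef_pos: [0.6527, -0.1043, 0.3364]
ee_rot: [3.141, 0.0, -1.448]
force: [0.6, 0.6, 1.2]
width: 0.0471
```

Emit:
{"op": "move_arm", "data": {
  "deltas": [
    [0, 0, 0, 0, 0, 0],
    [0, 0, 10, 0, 0, 0],
    [0, 0, 25, 0, 0, 0],
    [0, 0, 30, 0, 0, 0],
    [0, 0, 30, 0, 0, 0]
  ]
}}

```text
t: 6.92
eef_pos: [0.6527, -0.1043, 0.4331]
ee_rot: [3.141, -0.0, -1.448]
force: [0.5, 0.3, 1.2]
width: 0.081
```

```bash
python3 c.py w3.png; python3 - <<'E'
from h import *
f=arm.grab_frame("top"); save("t3.png",f); save("s3.png",arm.grab_frame("side"))
r=arm.spot_point("knob","side"); print(r[:1], arm.spot_point("plunger_tip","side")[:1])
a=cv2.imread("pics/w1.png")[180:265,190:275]; b=cv2.imread("pics/w3.png")[150:300,160:310]; t0=cv2.imread("pics/t.png")[155:195,260:310]; t1=cv2.imread("pics/t3.png")[155:195,260:310]
L=lambda x:cv2.resize(x,(400,300) ,interpolation=cv2.INTER_CUBIC)
cv2.imwrite("pics/m3.png",np.vstack([np.hstack([L(a),L(b)]),np.hstack([L(t0),L(t1)])]))
E
```

```text
6.9167 [ 0.6527 -0.1043  0.4331] [179.9401  -0.0139 -82.9747] [ 0.136   0.3209  0.0217  0.0002 -1.2726 -0.0135]
[{'xy': [270.0, 166.4], 'score': 0.96}] []
```

View pics/m3.png

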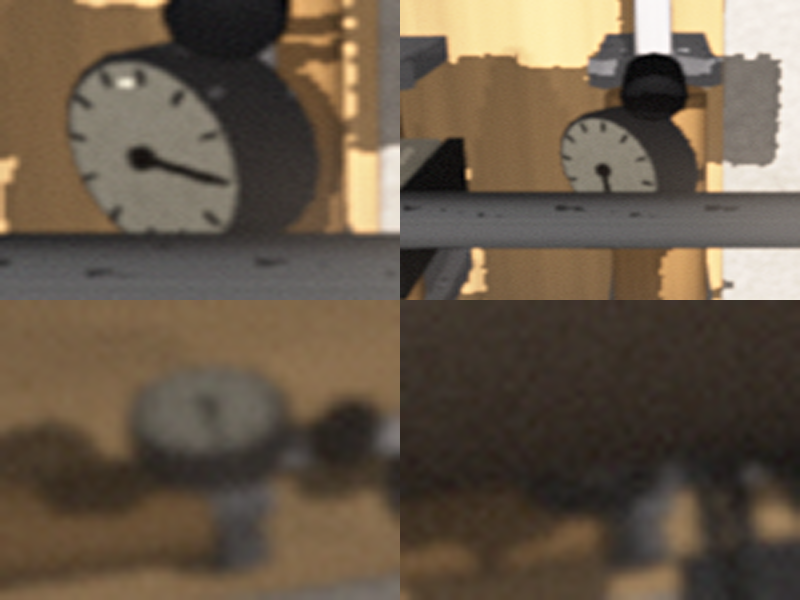

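Emit:
{"op": "move_arm", "data": {
  "deltas": [
    [0, 0, -30, 0, 0, 0],
    [0, 0, -35, 0, 0, 0],
    [0, 0, -20, 0, 0, 0],
    [0, 0, -10, 0, 0, 0],
    [0, 0, 0, 0, 0, 0]
  ],
  "claw": 120
}}

```text
t: 7.58
eef_pos: [0.6521, -0.1043, 0.3332]
ee_rot: [3.135, 0.0, -1.448]
force: [0.1, -0.2, 0.6]
width: 0.06
```

Emit:
{"op": "move_arm", "data": {
  "deltas": [
    [0, 0, 0, 0, 0, 0],
    [0, 0, 0, 0, 0, 0],
    [0, 0, 0, 0, 0, 0],
    [0, 0, 0, 0, 0, 0],
    [0, 0, 0, 0, 0, 0]
  ],
  "claw": 255
}}

```text
t: 8.0
eef_pos: [0.6531, -0.1042, 0.3378]
ee_rot: [-3.14, -0.0, -1.448]
force: [1.0, 0.9, -1.3]
width: 0.0269
```

Emit:
{"op": "move_arm", "data": {
  "deltas": [
    [0, 0, 0, 0, 0, 0],
    [0, 0, 0, 0, 0, 0],
    [0, 0, 0, 0, 0, 0],
    [0, 0, 0, 0, 0, 0],
    [0, 0, 0, 0, 0, 0]
  ]
}}

```text
t: 8.42
eef_pos: [0.6531, -0.1042, 0.3374]
ee_rot: [-3.141, -0.0, -1.448]
force: [-0.3, 2.3, 5.1]
width: 0.0195
```

Emit:
{"op": "move_arm", "data": {
  "deltas": [
    [0, 0, -1, 0, 0, 0],
    [0, 0, -1.5, 0, 0, 0],
    [0, 0, -1.5, 0, 0, 0],
    [0, 0, 0, 0, 0, 0],
    [0, 0, 0, 0, 0, 0]
  ]
}}

```text
t: 8.83
eef_pos: [0.6531, -0.1042, 0.3333]
ee_rot: [-3.141, -0.0, -1.448]
force: [-0.1, 1.8, 5.2]
width: 0.0196
```

Emit:
{"op": "move_arm", "data": {
  "deltas": [
    [0, 0, 0, 0, 0, 0],
    [0, 0, 0, 0, 0, 0],
    [0, 0, 0, 0, 0, 0],
    [0, 0, 0, 0, 0, 0],
    [0, 0, 0, 0, 0, 0]
  ],
  "claw": 100
}}

```text
t: 9.25
eef_pos: [0.6529, -0.1043, 0.3323]
ee_rot: [3.141, 0.0, -1.448]
force: [0.1, 0.3, 0.0]
width: 0.0477
```

Emit:
{"op": "move_arm", "data": {
  "deltas": [
    [0, 0, 10, 0, 0, 0],
    [0, 0, 35, 0, 0, 0],
    [0, 0, 40, 0, 0, 0],
    [0, 0, 33, 0, 0, 0],
    [-5, 15, 0, 0, 0, 7]
  ]
}}

```text
t: 9.67
eef_pos: [0.6493, -0.0911, 0.4598]
ee_rot: [-3.131, -0.005, -1.329]
force: [0.1, 0.6, 2.4]
width: 0.0531
```

Emit:
{"op": "move_arm", "data": {
  "deltas": [
    [-6, 15, 0, 0, 0, 7],
    [-6, 15, 0, 0, 0, 7],
    [-6, 15, 0, 0, 0, 7],
    [-6, 15, 0, 0, 0, 7],
    [-6, 15, 0, 0, 0, 7]
  ],
  "claw": 255
}}

```text
t: 10.08
eef_pos: [0.6175, -0.0137, 0.4516]
ee_rot: [-3.141, -0.0, -0.709]
force: [-0.5, 0.7, -0.1]
width: 0.0257
```

Emit:
{"op": "move_arm", "data": {
  "deltas": [
    [-6, 15, 0, 0, 0, 7],
    [-6, 15, 0, 0, 0, 7],
    [-6, 15, 0, 0, 0, 7],
    [-6, 15, 0, 0, 0, 7],
    [-6, 15, 0, 0, 0, 7]
  ]
}}

```text
t: 10.5
eef_pos: [0.5875, 0.0614, 0.4516]
ee_rot: [-3.141, -0.001, -0.098]
force: [-0.2, -0.3, -0.6]
width: 0.0006
```

Emit:
{"op": "move_arm", "data": {
  "deltas": [
    [-6, 15, 0, 0, 0, 7],
    [-3, 11, 0, 0, 0, 6],
    [0, 0, 0, 0, 0, 0],
    [0, 0, 0, 0, 0, 0],
    [0, 0, 0, 0, 0, 0]
  ]
}}

```text
t: 10.92
eef_pos: [0.579, 0.0865, 0.4512]
ee_rot: [3.142, -0.0, 0.12]
force: [-0.2, 0.0, -0.3]
width: 0.0003
```

```bash
python3 c.py w4.png vee drum_1_mid knob; python3 - <<'E'
from h import *
save("t4.png",arm.grab_frame("top"))
K,T,_=cam("wrist"); print(proj(K,T,(.6475,-.0655,.15)), proj(K,T,(.6266,.093,.085)))
E
```

```text
10.9167 [0.579  0.0865 0.4512] [179.998   -0.0269   6.8883] [ 0.4822  0.1851 -0.1195  0.0002 -1.2657  1.2087]
drum_1_mid [316.3 125.6] 0.67 [array([0.6344, 0.0239]), array([0.6415, 0.0577])]
(array([0.6494, 0.0948, 0.4316]), array([-0.0423, -0.2002, -0.9788]))
knob [495.2 130.4] 0.98 [array([ 0.6534, -0.1785]), array([ 0.6515, -0.0484])]
(array([0.6494, 0.0948, 0.4316]), array([ 0.0091, -0.6192, -0.7852]))
[428.47494805 127.91485553] [254.48282596 125.00637902]
```

View pics/w4.png

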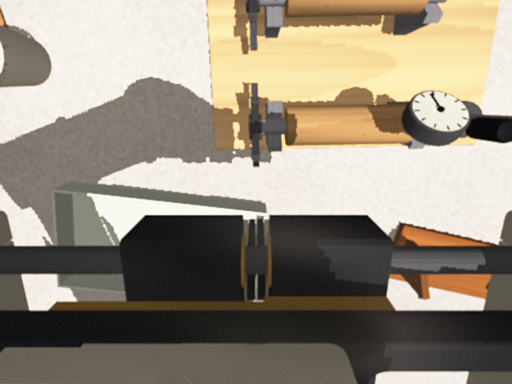

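Emit:
{"op": "move_arm", "data": {
  "deltas": [
    [0, 0, -40, 0, 0, 0],
    [0, 0, -41, 0, 0, 0],
    [0, 0, -41, 0, 0, 0],
    [0, 0, -40, 0, 0, 0],
    [0, 0, 0, 0, 0, 0]
  ]
}}

```text
t: 11.58
eef_pos: [0.5761, 0.0854, 0.281]
ee_rot: [3.139, 0.012, 0.12]
force: [-1.6, -0.2, -1.5]
width: 0.0006
```

Emit:
{"op": "move_arm", "data": {
  "deltas": [
    [3, 0.4, 0, 0, 0, 0],
    [3, 0.4, 0, 0, 0, 0],
    [6.5, 0.8, 4, 0, 0, 0],
    [6.5, 0.8, 4, 0, 0, 0],
    [8, 1, 2, 0, 0, 0]
  ]
}}

```text
t: 12.0
eef_pos: [0.6073, 0.0905, 0.3017]
ee_rot: [-3.14, -0.004, 0.123]
force: [-1.0, 1.0, 1.7]
width: 0.0002
```

Emit:
{"op": "move_arm", "data": {
  "deltas": [
    [7.5, 0.9, 2, 0, 0, 0],
    [6, 0.7, 0, 0, 0, 0],
    [6, 0.7, -0.5, 0, 0, 0],
    [7.5, 0.9, -2.5, 0, 0, 0],
    [7, 0.8, -4, 0, 0, 0]
  ]
}}

```text
t: 12.42
eef_pos: [0.6408, 0.0943, 0.2937]
ee_rot: [-3.141, -0.001, 0.123]
force: [0.1, 1.2, 0.2]
width: 0.0005
```

Emit:
{"op": "move_arm", "data": {
  "deltas": [
    [0, 0, 40, 0, 0, 0],
    [-20, -2.5, 40, 0, 0, 0],
    [-20, -2.5, 40, 0, 0, 0],
    [-20, -2.4, 40, 0, 0, 0],
    [-1, 0, -3, 0, 0, 0]
  ]
}}

```text
t: 12.83
eef_pos: [0.5829, 0.0869, 0.4513]
ee_rot: [-3.14, -0.013, 0.123]
force: [1.7, 0.5, 1.8]
width: 0.0006
```

```bash
python3 c.py w5.png; python3 - <<'E'
import cv2,numpy as np
L=lambda x:cv2.resize(x,(380,280),interpolation=cv2.INTER_CUBIC)
r=[]
for n in("w4","w5"):
    a=cv2.imread(f"pics/{n}.png"); r.append(np.hstack([L(a[75:150,385:487]),L(a[65:185,175:338])]))
cv2.imwrite("pics/m5.png",np.vstack(r))
E
```

```text
12.8333 [0.5829 0.0869 0.4513] [-179.8979   -0.7253    7.0753] [ 0.4805  0.1876 -0.1171  0.0029 -1.2536  1.2129]
```

View pics/m5.png

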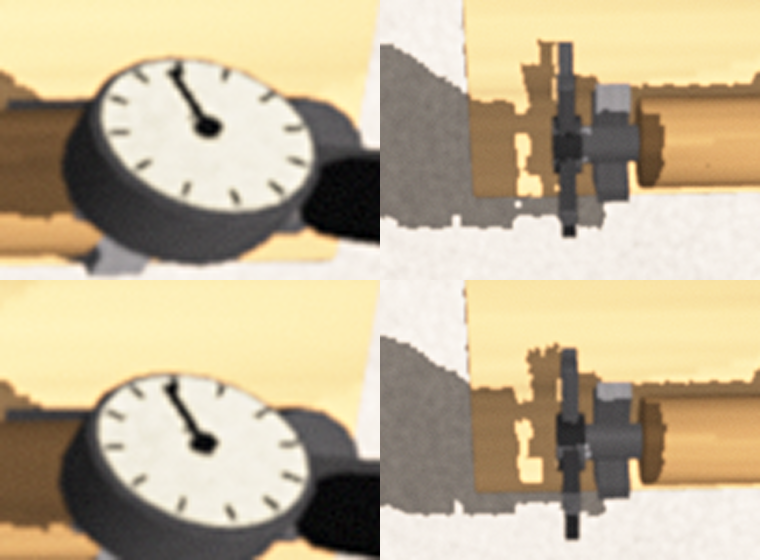

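Emit:
{"op": "move_arm", "data": {
  "deltas": [
    [0, 0, -40, 0, 0, 0],
    [0, 0, -41, 0, 0, 0],
    [0, 0, -41, 0, 0, 0],
    [0, 0, -40, 0, 0, 0],
    [0, 0, 0, 0, 0, 0]
  ]
}}

```text
t: 13.3
eef_pos: [0.5803, 0.0861, 0.2713]
ee_rot: [3.139, 0.014, 0.121]
force: [-1.9, -0.2, -0.7]
width: 0.0008
```

Emit:
{"op": "move_arm", "data": {
  "deltas": [
    [3, 0.4, 0, 0, 0, 0],
    [3, 0.4, 0, 0, 0, 0],
    [6.5, 0.8, 4, 0, 0, 0],
    [6.5, 0.8, 4, 0, 0, 0],
    [8, 1, 2, 0, 0, 0]
  ]
}}

```text
t: 13.72
eef_pos: [0.6113, 0.091, 0.2931]
ee_rot: [-3.141, -0.004, 0.123]
force: [-1.3, 0.3, -0.8]
width: 0.0006
```

```bash
python3 c.py w6a.png; python3 -c "
from h import *
save('s6a.png',arm.grab_frame('side'))"
```

```text
13.7167 [0.6113 0.091  0.2931] [-179.9404   -0.2041    7.0358] [ 0.4634  0.356  -0.2648  0.0003 -0.9463  1.2301]
```

Emit:
{"op": "move_arm", "data": {
  "deltas": [
    [7.5, 0.9, 2, 0, 0, 0],
    [6, 0.7, 0, 0, 0, 0],
    [6, 0.7, -0.5, 0, 0, 0],
    [7.5, 0.9, -2.5, 0, 0, 0],
    [7, 0.8, -4, 0, 0, 0]
  ]
}}

```text
t: 14.23
eef_pos: [0.6449, 0.0948, 0.2852]
ee_rot: [3.142, -0.0, 0.123]
force: [-1.1, -0.0, 1.4]
width: 0.0008
```

```bash
python3 c.py w6b.png; python3 -c "
from h import *
save('s6b.png',arm.grab_frame('side'))"
```

```text
14.2333 [0.6449 0.0948 0.2852] [179.9989  -0.0193   7.0265] [ 0.4446  0.4142 -0.1927  0.0002 -0.9637  1.2487]
```

Emit:
{"op": "move_arm", "data": {
  "deltas": [
    [0, 0, 40, 0, 0, 0],
    [-20, -2.5, 40, 0, 0, 0],
    [-20, -2.5, 40, 0, 0, 0],
    [-20, -2.4, 40, 0, 0, 0],
    [-1, 0, -3, 0, 0, 0]
  ]
}}

```text
t: 14.75
eef_pos: [0.5867, 0.0874, 0.4437]
ee_rot: [-3.14, -0.014, 0.124]
force: [1.3, -0.0, 1.5]
width: 0.0008
```

```bash
python3 c.py w6.png; python3 - <<'E'
import cv2,numpy as np
L=lambda x:cv2.resize(x,(266,280),interpolation=cv2.INTER_CUBIC)
R=lambda n,a,b,c,d:L(cv2.imread(f"pics/{n}.png")[a:b,c:d])
S=(190,260,200,266)
cv2.imwrite("pics/m6.png",np.vstack([np.hstack([R("s",*S),R("s6a",*S),R("s6b",*S)]),np.hstack([R("w5",75,150,390,460),R("w6",75,150,390,460),R("w6",65,185,195,309)])]))
E
```

```text
14.75 [0.5867 0.0874 0.4437] [-179.8811   -0.7858    7.0845] [ 0.4781  0.1977 -0.1219  0.003  -1.2377  1.2154]
```

View pics/m6.png

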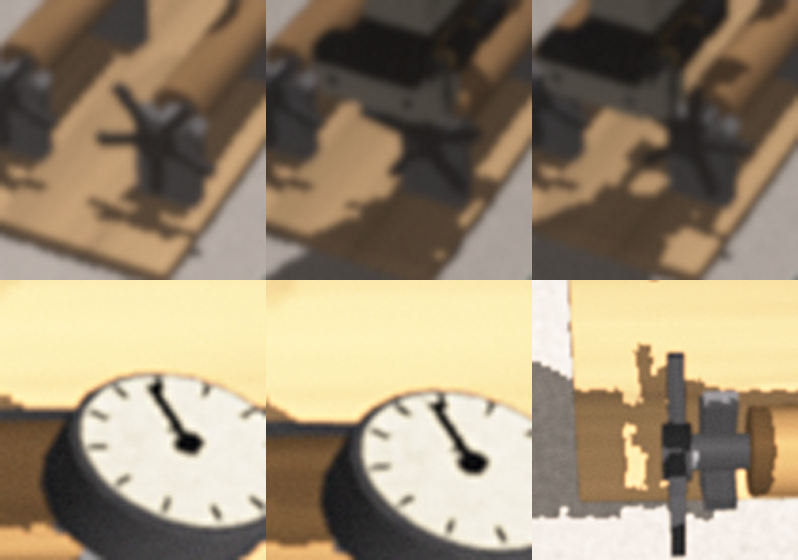

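Emit:
{"op": "move_arm", "data": {
  "deltas": [
    [-2, -0.2, -36, 0, 0, 0],
    [-2, -0.2, -36, 0, 0, 0],
    [-2, -0.2, -36, 0, 0, 0],
    [-2, -0.2, -36, 0, 0, 0],
    [0, 0, 0, 0, 0, 0]
  ]
}}

```text
t: 15.22
eef_pos: [0.5764, 0.0859, 0.2824]
ee_rot: [3.139, 0.012, 0.121]
force: [-1.8, -0.5, -1.4]
width: 0.0003
```

Emit:
{"op": "move_arm", "data": {
  "deltas": [
    [3, 0.4, 0, 0, 0, 0],
    [3, 0.4, 0, 0, 0, 0],
    [6.5, 0.8, 4, 0, 0, 0],
    [6.5, 0.8, 4, 0, 0, 0],
    [8, 1, 2, 0, 0, 0]
  ]
}}

```text
t: 15.63
eef_pos: [0.6076, 0.0907, 0.3026]
ee_rot: [-3.141, -0.003, 0.123]
force: [0.1, 0.8, -0.8]
width: 0.0006
```

```bash
python3 c.py w7a.png; python3 -c "
from h import *
save('s7a.png',arm.grab_frame('side'))"
```

```text
15.6333 [0.6076 0.0907 0.3026] [-179.9464   -0.195     7.0283] [ 0.4657  0.3411 -0.2628  0.0003 -0.9633  1.2275]
```

Emit:
{"op": "move_arm", "data": {
  "deltas": [
    [7.5, 0.9, 2, 0, 0, 0],
    [6, 0.7, 0, 0, 0, 0],
    [6, 0.7, -0.5, 0, 0, 0],
    [7.5, 0.9, -2.5, 0, 0, 0],
    [7, 0.8, -4, 0, 0, 0]
  ]
}}

```text
t: 16.15
eef_pos: [0.6411, 0.0945, 0.2948]
ee_rot: [-3.142, -0.0, 0.123]
force: [-1.4, -0.2, 0.5]
width: -0.0
```

Emit:
{"op": "move_arm", "data": {
  "deltas": [
    [0, 0, 40, 0, 0, 0],
    [-17, -2, 36, 0, 0, 0],
    [-17, -2, 36, 0, 0, 0],
    [-17, -2, 36, 0, 0, 0],
    [-10, -1.4, 9, 0, 0, 0]
  ]
}}

```text
t: 16.57
eef_pos: [0.5796, 0.0869, 0.4583]
ee_rot: [-3.141, -0.009, 0.123]
force: [0.9, 1.5, 1.2]
width: 0.0004
```

```bash
python3 c.py w7.png
```

```text
16.5667 [0.5796 0.0869 0.4583] [-179.9408   -0.51      7.0584] [ 0.483   0.1799 -0.1107  0.0023 -1.2715  1.2104]
```

Emit:
{"op": "move_arm", "data": {
  "deltas": [
    [0, 0, -40, 0, 0, 0],
    [0, 0, -41, 0, 0, 0],
    [0, 0, -41, 0, 0, 0],
    [0, 0, -40, 0, 0, 0],
    [0, 0, 0, 0, 0, 0]
  ]
}}

```text
t: 17.03
eef_pos: [0.5768, 0.086, 0.2818]
ee_rot: [3.139, 0.012, 0.121]
force: [-1.6, -0.4, -0.8]
width: 0.0004
```

Emit:
{"op": "move_arm", "data": {
  "deltas": [
    [3, 0.4, 0, 0, 0, 0],
    [3, 0.4, 0, 0, 0, 0],
    [6.5, 0.8, 4, 0, 0, 0],
    [6.5, 0.8, 4, 0, 0, 0],
    [8, 1, 2, 0, 0, 0]
  ]
}}

```text
t: 17.45
eef_pos: [0.6076, 0.0907, 0.3028]
ee_rot: [-3.141, -0.004, 0.123]
force: [-0.8, 0.6, -1.1]
width: 0.0008
```

```bash
python3 c.py w8a.png; python3 -c "
from h import *
save('s8a.png',arm.grab_frame('side'))"
```

```text
17.45 [0.6076 0.0907 0.3028] [-179.941    -0.2103    7.0338] [ 0.4658  0.3408 -0.2628  0.0003 -0.9634  1.2276]
```

Emit:
{"op": "move_arm", "data": {
  "deltas": [
    [7.5, 0.9, 2, 0, 0, 0],
    [6, 0.7, 0, 0, 0, 0],
    [6, 0.7, -0.5, 0, 0, 0],
    [7.5, 0.9, -2.5, 0, 0, 0],
    [7, 0.8, -4, 0, 0, 0]
  ]
}}

```text
t: 17.97
eef_pos: [0.6411, 0.0945, 0.2948]
ee_rot: [-3.142, -0.0, 0.123]
force: [-1.1, -0.4, -0.2]
width: 0.0008
```

Emit:
{"op": "move_arm", "data": {
  "deltas": [
    [0, 0, 40, 0, 0, 0],
    [-17, -2, 36, 0, 0, 0],
    [-17, -2, 36, 0, 0, 0],
    [-17, -2, 36, 0, 0, 0],
    [-10, -1.4, 9, 0, 0, 0]
  ]
}}

```text
t: 18.38
eef_pos: [0.5796, 0.0869, 0.4583]
ee_rot: [-3.141, -0.009, 0.123]
force: [0.9, 0.3, 1.1]
width: 0.0002
```

```bash
python3 c.py w8.png
```

```text
18.3833 [0.5796 0.0869 0.4583] [-179.9429   -0.5071    7.0547] [ 0.4829  0.1799 -0.1107  0.0023 -1.2715  1.2103]
```

Emit:
{"op": "move_arm", "data": {
  "deltas": [
    [0, 0, -40, 0, 0, 0],
    [0, 0, -41, 0, 0, 0],
    [0, 0, -41, 0, 0, 0],
    [0, 0, -40, 0, 0, 0],
    [0, 0, 0, 0, 0, 0]
  ]
}}

```text
t: 18.85
eef_pos: [0.5768, 0.086, 0.2818]
ee_rot: [3.139, 0.012, 0.121]
force: [-1.4, -0.3, -0.7]
width: 0.0005
```

Emit:
{"op": "move_arm", "data": {
  "deltas": [
    [3, 0.4, 0, 0, 0, 0],
    [3, 0.4, 0, 0, 0, 0],
    [6.5, 0.8, 4, 0, 0, 0],
    [6.5, 0.8, 4, 0, 0, 0],
    [8, 1, 2, 0, 0, 0]
  ]
}}

```text
t: 19.27
eef_pos: [0.6076, 0.0907, 0.3028]
ee_rot: [-3.141, -0.004, 0.123]
force: [0.1, 0.7, -0.4]
width: 0.0006
```

```bash
python3 c.py w9a.png; python3 -c "
from h import *
save('s9a.png',arm.grab_frame('side'))"
```

```text
19.2667 [0.6076 0.0907 0.3028] [-179.9403   -0.212     7.0358] [ 0.4658  0.3408 -0.2628  0.0003 -0.9634  1.2276]
```

Emit:
{"op": "move_arm", "data": {
  "deltas": [
    [7.5, 0.9, 2, 0, 0, 0],
    [6, 0.7, 0, 0, 0, 0],
    [6, 0.7, -0.5, 0, 0, 0],
    [7.5, 0.9, -2.5, 0, 0, 0],
    [10, 1.2, -6, 0, 0, 0]
  ]
}}

```text
t: 19.78
eef_pos: [0.644, 0.0949, 0.2932]
ee_rot: [-3.141, -0.001, 0.123]
force: [-1.6, 0.2, -0.2]
width: 0.0002
```

Emit:
{"op": "move_arm", "data": {
  "deltas": [
    [0, 0, 40, 0, 0, 0],
    [-17, -2, 36, 0, 0, 0],
    [-17, -2, 36, 0, 0, 0],
    [-17, -2, 36, 0, 0, 0],
    [-13, -1.8, 11, 0, 0, 0]
  ]
}}

```text
t: 20.2
eef_pos: [0.5801, 0.087, 0.4577]
ee_rot: [-3.141, -0.008, 0.123]
force: [0.4, 0.5, 1.3]
width: 0.0006
```

```bash
python3 c.py w9.png;  python3 - <<'E'
from h import *
save("s9.png",arm.grab_frame("side"))
L=lambda x:cv2.resize(x,(200,196),interpolation=cv2.INTER_CUBIC)
R=lambda n,a,b,c,d:L(cv2.imread(f"pics/{n}.png")[a:b,c:d])
S=(190,260,200,266);D=(72,142,395,467);B=(50,160,380,494)
cv2.imwrite("pics/m9.png",np.vstack([np.hstack([R(n,*D) for n in ("w4","w7","w8","w9")]),np.hstack([R(n,*S) for n in ("s7a","s8a","s9a","s9")]),np.hstack([R(n,150,290,400,512) for n in ("w6a","w7a","w8a","w9a")])]))
E
```

```text
20.2 [0.5801 0.087  0.4577] [-179.9578   -0.4592    7.053 ] [ 0.4828  0.1814 -0.1104  0.0022 -1.2713  1.2105]
```

View pics/m9.png

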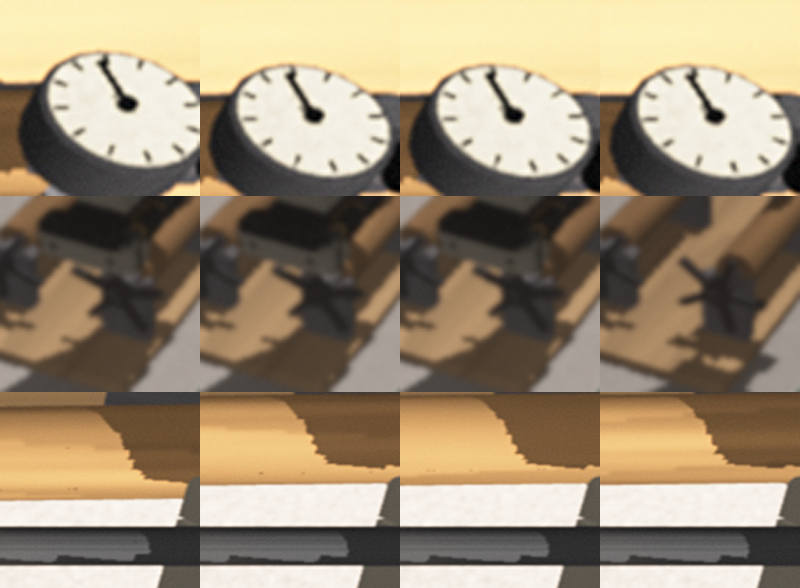

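Emit:
{"op": "move_arm", "data": {
  "deltas": [
    [5.6, -14.7, 0, 0, 0, -7],
    [5.6, -14.7, 0, 0, 0, -7],
    [5.6, -14.7, 0, 0, 0, -7],
    [5.6, -14.7, 0, 0, 0, -7],
    [5.6, -14.7, 0, 0, 0, -7]
  ],
  "claw": 90,
  "squeeze": 14
}}

```text
t: 20.72
eef_pos: [0.6086, 0.013, 0.4502]
ee_rot: [3.14, 0.001, -0.494]
force: [0.1, 0.8, 0.4]
width: 0.0284
```

Emit:
{"op": "move_arm", "data": {
  "deltas": [
    [5.6, -14.7, 0, 0, 0, -7],
    [5.6, -14.7, 0, 0, 0, -7],
    [5.6, -14.7, 0, 0, 0, -7],
    [5.6, -14.7, 0, 0, 0, -7],
    [5.6, -14.7, 0, 0, 0, -7]
  ]
}}

```text
t: 21.13
eef_pos: [0.6367, -0.0608, 0.4499]
ee_rot: [3.14, 0.001, -1.105]
force: [-0.2, 0.9, -0.5]
width: 0.0557
```

Emit:
{"op": "move_arm", "data": {
  "deltas": [
    [5.6, -14.7, 0, 0, 0, -7],
    [5.6, -14.7, 0, 0, 0, -7],
    [5.6, -14.7, 0, 0, 0, -6],
    [0, 0, 0, 0, 0, 0],
    [0, 0, 0, 0, 0, 0]
  ]
}}

```text
t: 21.55
eef_pos: [0.6531, -0.1049, 0.4497]
ee_rot: [3.139, 0.0, -1.448]
force: [0.7, -0.2, 0.1]
width: 0.0569
```

```bash
python3 c.py w10.png knob; python3 -c "
from h import *
s=arm.get_state();print(s['width'])
print(proj(*cam('wrist')[:2],(.653,-.1043,.170)))"
```

```text
21.55 [ 0.6531 -0.1049  0.4497] [179.8609   0.0078 -82.9785] [ 0.1349  0.3144  0.0499 -0.0002 -1.3087 -0.0123]
knob [254.3 186.6] 0.69 [array([ 0.6506, -0.0825]), array([ 0.6558, -0.1271])]
(array([ 0.6614, -0.1758,  0.4301]), array([-0.03  ,  0.261 , -0.9649]))
0.05633118667976639
[254.33102743 186.49826903]
```

Emit:
{"op": "move_arm", "data": {
  "deltas": [
    [0, 0, -35, 0, 0, 0],
    [0, 0, -40, 0, 0, 0],
    [0, 0, -30, 0, 0, 0],
    [0, 0, -12, 0, 0, 0],
    [0, 0, 0, 0, 0, 0]
  ]
}}

```text
t: 22.07
eef_pos: [0.6513, -0.1034, 0.3315]
ee_rot: [3.136, 0.0, -1.447]
force: [-0.3, -0.1, -0.5]
width: 0.0567
```

Emit:
{"op": "move_arm", "data": {
  "deltas": [
    [0, 0, 0, 0, 0, 0],
    [0, 0, 0, 0, 0, 0],
    [0, 0, 0, 0, 0, 0],
    [0, 0, 0, 0, 0, 0],
    [0, 0, 0, 0, 0, 0]
  ],
  "claw": 255
}}

```text
t: 22.48
eef_pos: [0.6523, -0.1041, 0.3364]
ee_rot: [-3.139, -0.0, -1.448]
force: [0.4, 1.1, -0.7]
width: 0.0289
```

Emit:
{"op": "move_arm", "data": {
  "deltas": [
    [0, 0, 0, 0, 0, 0],
    [0, 0, 0, 0, 0, 0],
    [0, 0, 0, 0, 0, 0],
    [0, 0, 0, 0, 0, 0],
    [0, 0, 3, 0, 0, 0]
  ]
}}

```text
t: 22.9
eef_pos: [0.6529, -0.104, 0.3374]
ee_rot: [-3.14, 0.0, -1.448]
force: [9.7, -2.7, -10.5]
width: 0.0198
```

Emit:
{"op": "move_arm", "data": {
  "deltas": [
    [0, 0, 9, 0, 0, 0],
    [0, 0, 12, 0, 0, 0],
    [0, 0, 12, 0, 0, 0],
    [0, 0, 12, 0, 0, 0],
    [0, 0, 12, 0, 0, 0]
  ]
}}

```text
t: 23.32
eef_pos: [0.6531, -0.104, 0.393]
ee_rot: [-3.141, 0.001, -1.449]
force: [12.5, -3.6, -13.6]
width: 0.0195
```

Emit:
{"op": "move_arm", "data": {
  "deltas": [
    [0, 0, 10, 0, 0, 0],
    [0, 0, 8, 0, 0, 0],
    [0, 0, 3, 0, 0, 0],
    [0, 0, 2, 0, 0, 0],
    [0, 0, 0, 0, 0, 0]
  ]
}}

```text
t: 23.73
eef_pos: [0.653, -0.104, 0.4167]
ee_rot: [-3.141, 0.0, -1.449]
force: [8.5, -1.4, -6.8]
width: 0.0194
```

Emit:
{"op": "move_arm", "data": {
  "deltas": [
    [0, 0, 2, 0, 0, 0],
    [0, 0, 2, 0, 0, 0],
    [0, 0, 1, 0, 0, 0],
    [0, 0, 1, 0, 0, 0],
    [0, 0, 0, 0, 0, 0]
  ]
}}

```text
t: 24.15
eef_pos: [0.6533, -0.1039, 0.4198]
ee_rot: [3.14, 0.001, -1.449]
force: [14.8, -2.7, -19.7]
width: 0.0194
```

Emit:
{"op": "move_arm", "data": {
  "deltas": [
    [0, 0, 0, 0, 0, 0],
    [0, 0, 0, 0, 0, 0],
    [0, 0, 0, 0, 0, 0],
    [0, 0, 0, 0, 0, 0],
    [0, 0, 0, 0, 0, 0]
  ],
  "claw": 0
}}

```text
t: 24.57
eef_pos: [0.6518, -0.1042, 0.4243]
ee_rot: [3.142, -0.0, -1.448]
force: [-0.3, -0.3, 0.2]
width: 0.0476
```

Emit:
{"op": "move_arm", "data": {
  "deltas": [
    [0, 0, 15, 0, 0, 0],
    [0, 0, 35, 0, 0, 0],
    [0, 0, 10, 0, 0, 0],
    [-3, 25, 0, -4, -0.5, 0],
    [-4, 32, 0, -4, -0.5, 0]
  ]
}}

```text
t: 24.98
eef_pos: [0.6453, -0.0488, 0.4862]
ee_rot: [-3.137, -0.143, -1.453]
force: [-0.1, 0.8, -1.3]
width: 0.0806
```

Emit:
{"op": "move_arm", "data": {
  "deltas": [
    [-4, 32, 0, -4, -0.5, 0],
    [-4, 32, 0, 0, 0, 0],
    [-4, 32, -10, 0, 0, 0],
    [-3, 9, -20, 0, 0, 0],
    [0, 0, -20, 0, 0, 0]
  ]
}}

```text
t: 25.4
eef_pos: [0.6296, 0.0606, 0.4348]
ee_rot: [-3.138, -0.21, -1.446]
force: [0.1, -0.4, 0.0]
width: 0.0877
```

```bash
python3 c.py w11.png drum_1_mid vee; python3 - <<'E'
from h import *
np.set_printoptions(precision=4,suppress=True)
s=arm.get_state(); M=R.from_euler('xyz',s['ee_rot']).as_matrix()
print("grasp",s['eef_pos']+M[:,2]*.1593, "tool axes",M.T, s['width'])
for n in("side","top"):
    save(n+"11.png",arm.grab_frame(n)); K,T,_=cam(n)
    for th in("cradle_seat","drum_1_mid","knob"):
        for x in arm.spot_point(th,n)[:2]: print(n,th,x["xy"],round(x["score"],2),at_z(K,T,x["xy"],.085 if th!="knob" else .25))
E
```

```text
25.4 [0.6296 0.0606 0.4348] [-179.7996  -12.034   -82.8307] [ 0.4632  0.2731 -0.1365  0.2111 -1.2355 -0.4149]
grasp [0.6335 0.0248 0.2776] tool axes [[ 0.1205 -0.9702  0.2103]
 [-0.9924 -0.1229  0.0018]
 [ 0.0241 -0.2089 -0.9776]] 0.08752207403765808
side cradle_seat [338.3, 190.9] 0.88 [ 0.4571 -0.2224  0.085 ]
side cradle_seat [315.1, 177.2] 0.28 [ 0.556  -0.2528  0.085 ]
side drum_1_mid [249.7, 207.7] 0.6 [0.6456 0.0051 0.085 ]
side knob [247.8, 211.5] 0.39 [0.5184 0.1983 0.25  ]
top cradle_seat [330.0, 248.4] 0.55 [ 0.449  -0.2012  0.085 ]
top drum_1_mid [251.4, 188.1] 0.85 [0.6321 0.0252 0.085 ]
top knob [303.4, 168.6] 0.68 [ 0.6632 -0.1079  0.25  ]
```

View pics/w11.png

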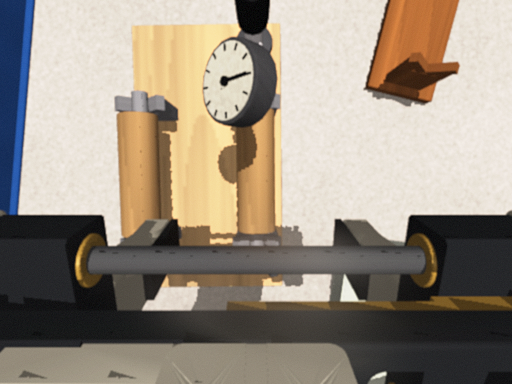

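Emit:
{"op": "move_arm", "data": {
  "deltas": [
    [0, 0, -30, 0, 0, 0],
    [0, 0, -40, 0, 0, 0],
    [0, 0, -40, 0, 0, 0],
    [0, 0, -35, 0, 0, 0],
    [0, 0, -25, 0, 0, 0]
  ]
}}

```text
t: 26.37
eef_pos: [0.6292, 0.0573, 0.261]
ee_rot: [3.139, -0.211, -1.449]
force: [-0.5, -0.4, -0.9]
width: 0.0875
```

Emit:
{"op": "move_arm", "data": {
  "deltas": [
    [0, 0, -13, 0, 0, 0],
    [0, 0, -6, 0, 0, 0],
    [0, 0, 0, 0, 0, 0],
    [0, 0, 0, 0, 0, 0],
    [0, 0, 0, 0, 0, 0]
  ]
}}

```text
t: 26.78
eef_pos: [0.6308, 0.0581, 0.2465]
ee_rot: [-3.139, -0.211, -1.449]
force: [-0.2, 0.4, 0.7]
width: 0.0877
```

Emit:
{"op": "move_arm", "data": {
  "deltas": [
    [0, 0, 0, 0, 0, 0],
    [0, 0, 0, 0, 0, 0],
    [0, 0, 0, 0, 0, 0],
    [0, 0, 0, 0, 0, 0],
    [0, 0, 0, 0, 0, 0]
  ],
  "claw": 255,
  "squeeze": 50
}}

```text
t: 27.2
eef_pos: [0.6301, 0.0579, 0.2452]
ee_rot: [-3.141, -0.211, -1.448]
force: [-0.8, 0.4, -0.4]
width: 0.0601
```

Emit:
{"op": "move_arm", "data": {
  "deltas": [
    [0, 0, 0, 0, 0, 0],
    [0, 0, 0, 0, 0, 0],
    [0, 0, 0, 0, 0, 0],
    [0, 0, 0, 0, 0, 0],
    [0, 0, 0, 0, 0, 0]
  ]
}}

```text
t: 27.62
eef_pos: [0.6307, 0.0582, 0.2452]
ee_rot: [-3.14, -0.211, -1.448]
force: [3.3, -0.1, -1.6]
width: 0.0428
```

```bash
cat > fit.py <<'E'
from h import *
from scipy.optimize import minimize
np.set_printoptions(precision=4,suppress=True)
cw=arm.calibration("wrist")
def W(p,r):
    E=np.eye(4);E[:3,:3]=R.from_euler('xyz',r,degrees=True).as_matrix();E[:3,3]=p; return np.array(cw["intrinsics"]),E@np.array(cw["mount"])
V={"w1":W([.6386,-.0916,.5002],[179.944,.0014,-83.003]),"w2":W([.6529,-.1042,.4156],[179.995,-.001,-82.978]),"w10":W([.6531,-.1049,.4497],[179.861,.008,-82.979]),"t":cam("top")[:2],"s":cam("side")[:2]}
M={}
for n in V:
    h=cv2.cvtColor(cv2.imread(f"pics/{n}.png"),cv2.COLOR_BGR2HSV)
    m=((h[...,0]<14)&(h[...,1]>125)&(h[...,2]>25)).astype(np.uint8)
    m=cv2.morphologyEx(m,cv2.MORPH_OPEN,np.ones((3,3),np.uint8))
    k,l,st,_=cv2.connectedComponentsWithStats(m); c=proj(*V[n],(.45,-.22,.04))
    b=[i for i in range(1,k) if st[i,4]>60 and np.hypot(st[i,0]+st[i,2]/2-c[0],st[i,1]+st[i,3]/2-c[1])<90]
    if n[0]=="w": b=[i for i in b if st[i,0]>300 and st[i,1]<170]
    M[n]=np.isin(l,b); print(n,c,[st[i].tolist() for i in b])
def box(x,y,z): return [(a,b,c) for a in x for b in y for c in z]
parts=[box((-.045,.045),(-.1345,.0655),(0,.015))]
for y in(-.118,.049):
    Y=(y-.005,y+.005)
    parts+=[box((-.025,.025),Y,(.015,.0723))]
    for s in(1,-1): parts.append([(s*x,yy,z) for x,z in((0,.0723),(.025,.0723),(.025,.094),(.0217,.094)) for yy in Y])
def sil(p,n,sh):
    m=np.zeros(sh,np.uint8); c,s=np.cos(p[2]),np.sin(p[2])
    for q in parts:
        u=np.array([proj(*V[n],(p[0]+c*a-s*b,p[1]+s*a+c*b,z)) for a,b,z in q])
        cv2.fillConvexPoly(m,cv2.convexHull((u*16).astype(np.int32)),1,shift=4)
    return m>0
def cost(p,names):
    return sum(1-(sil(p,n,M[n].shape)&M[n]).sum()/(sil(p,n,M[n].shape)|M[n]).sum() for n in names)
for names in (["w1","w2","w10"],["w1","w2","w10","t"],["t","s"],list(V)):
    best=min((minimize(cost,[x0,-.207,y0],args=(names,),method="Nelder-Mead",options=dict(initial_simplex=[[x0,-.207,y0],[x0+.015,-.207,y0],[x0,-.19,y0],[x0,-.207,y0+.06]],xatol=1e-4,fatol=1e-4)) for x0 in(.44,.455) for y0 in(-.16,-.1)),key=lambda r:r.fun)
    print(names,best.x,np.degrees(best.x[2]),best.fun/len(names))
p=best.x
tiles=[]
for n in V:
    a=cv2.imread(f"pics/{n}.png"); cs,_=cv2.findContours(sil(p,n,a.shape[:2]).astype(np.uint8),0,2); cv2.drawContours(a,cs,-1,(0,255,0),1)
    c2,_=cv2.findContours(M[n].astype(np.uint8),0,2); cv2.drawContours(a,c2,-1,(255,0,0),1)
    c=proj(*V[n],(.45,-.22,.04)); x=int(np.clip(c[0]-66,0,380)); y=int(np.clip(c[1]-75,0,230)); tiles.append(cv2.resize(a[y:y+150,x:x+132],(264,300)))
tiles.append(tiles[0]*0); cv2.imwrite("pics/m12.png",np.vstack([np.hstack(tiles[:3]),np.hstack(tiles[3:6])]))
E
python3 fit.py
```

```text
w1 [401.8399  79.7156] [[347, 0, 111, 141, 8656]]
w2 [447.2059  87.2672] [[375, 0, 133, 161, 11548]]
w10 [429.2489  89.3682] [[365, 0, 124, 156, 10280]]
t [333.0295 246.9179] [[306, 232, 52, 28, 872]]
s [338.6513 203.2687] [[331, 193, 22, 34, 476]]
['w1', 'w2', 'w10'] [ 0.4536 -0.206  -0.1115] -6.388625822654341 0.10818933093772409
['w1', 'w2', 'w10', 't'] [ 0.4537 -0.206  -0.1115] -6.39014548302575 0.22408017756106635
['t', 's'] [ 0.4563 -0.2044  0.1315] 7.536573542421449 0.6227792477792478
['w1', 'w2', 'w10', 't', 's'] [ 0.4543 -0.206  -0.1183] -6.777271894901669 0.3183334064689431
```

View pics/m12.png

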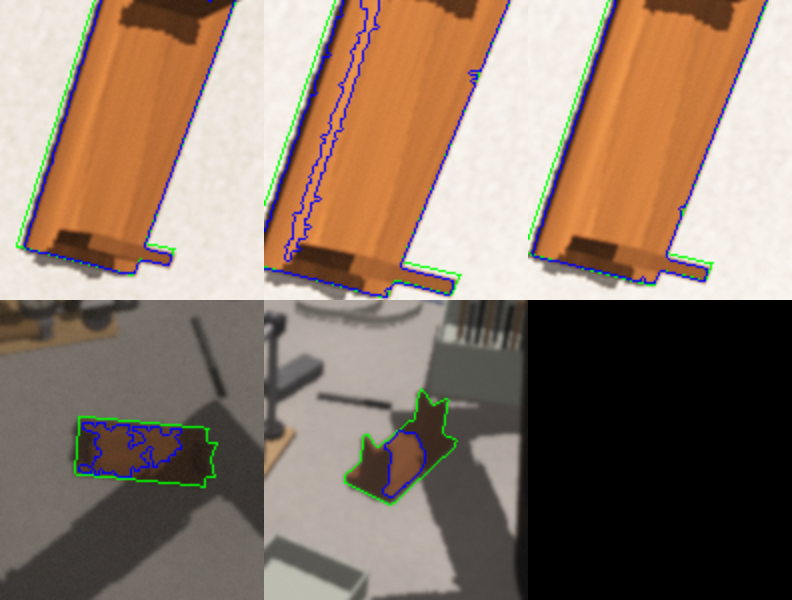

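Emit:
{"op": "move_arm", "data": {
  "deltas": [
    [0, 0, 5, 0, 0, 0],
    [0, 0, 8, 0, 0, 0],
    [0, 0, 8, 0, 0, 0],
    [0, 0, 8, 0, 0, 0],
    [0, 0, 3, 0, 0, 0]
  ]
}}

```text
t: 28.03
eef_pos: [0.6303, 0.058, 0.2786]
ee_rot: [-3.14, -0.211, -1.449]
force: [0.8, 1.2, -5.6]
width: 0.0432
```

Emit:
{"op": "move_arm", "data": {
  "deltas": [
    [-8, -1, 0, 0, 0, 0],
    [-18, -2.2, 0, 0, 0, 0],
    [-27, -3.3, 0, 0, 0, 0],
    [-27, -3.3, 0, 0, 0, 0],
    [-27, -3.3, 0, 0, 0, 0]
  ]
}}

```text
t: 28.45
eef_pos: [0.5212, 0.0442, 0.2765]
ee_rot: [3.141, -0.211, -1.449]
force: [-0.0, -0.4, -4.9]
width: 0.0433
```

Emit:
{"op": "move_arm", "data": {
  "deltas": [
    [-27, -3.3, 0, 0, 0, 0],
    [-16, -2, 5, 0, 0, 0],
    [-1, -8, 15, 0, 0, 0],
    [-3, -20, 15, 0, 0, -1.5],
    [-3, -27, 10, 0, 0, -2]
  ]
}}

```text
t: 28.87
eef_pos: [0.4727, -0.0151, 0.3235]
ee_rot: [-3.139, -0.21, -1.508]
force: [1.0, -0.2, -4.8]
width: 0.0434
```

Emit:
{"op": "move_arm", "data": {
  "deltas": [
    [-3, -28, 0, 0, 0, -2],
    [-3, -28, 0, 0, 0, -2],
    [-3, -28, 0, 0, 0, -2],
    [-3, -28, 0, 0, 0, -2],
    [-3, -28, 0, 0, 0, -2]
  ]
}}

```text
t: 29.28
eef_pos: [0.4569, -0.1568, 0.322]
ee_rot: [-3.141, -0.211, -1.686]
force: [0.6, 0.2, -5.2]
width: 0.0429
```

Emit:
{"op": "move_arm", "data": {
  "deltas": [
    [-1.5, -12, 0, 0, 0, 0],
    [0, -5, 0, 0, 0, 0],
    [0, 0, 0, 0, 0, 0],
    [0, 0, 0, 0, 0, 0],
    [0, 0, 0, 0, 0, 0]
  ]
}}

```text
t: 29.7
eef_pos: [0.4566, -0.1719, 0.322]
ee_rot: [-3.141, -0.211, -1.683]
force: [-0.1, 0.1, -5.2]
width: 0.0429
```

```bash
python3 c.py w13.png drum_1_mid; python3 - <<'E'
from h import *
np.set_printoptions(precision=4,suppress=True)
s=arm.get_state(); M=R.from_euler('xyz',s['ee_rot']).as_matrix()
g=s['eef_pos']+M[:,2]*.1593
print("grasp",g,"jaw yaw",np.degrees(np.arctan2(-M[1,1],-M[0,1])),s['width'],"want",(.4533,-.2055,.0895))
K,T,_=cam("wrist")
# held-drum check: far axle end and barrel end rows predicted
yh=np.array([-M[1,1]*-1,0,0])
for n in("side","top"):
    f=arm.grab_frame(n); save(n+"13.png",f); K,T,_=cam(n)
    for x in arm.spot_point("drum_1_mid",n)[:2]: print(n,np.round(x["xy"],1),round(x["score"],2),at_z(K,T,x["xy"],g[2]-.0045), proj(K,T,g))
E
```

```text
29.7 [ 0.4566 -0.1719  0.322 ] [-179.9665  -12.0854  -96.4445] [ 0.1212  0.1139 -0.6358  0.2659 -0.8876 -0.4089]
grasp [ 0.4531 -0.2049  0.1662] jaw yaw -6.405431123511727 0.04323149540153143 want (0.4533, -0.2055, 0.0895)
side [339.2 172.6] 0.76 [ 0.4564 -0.2102  0.1617] [339.5782 172.479 ]
```

Emit:
{"op": "move_arm", "data": {
  "deltas": [
    [0, 0, -10, 0, 0, 0],
    [0, 0, -18, 0, 0, 0],
    [0, 0, -18, 0, 0, 0],
    [0, 0, -11, 0, 0, 0],
    [0, 0, -5, 0, 0, 0]
  ]
}}

```text
t: 30.42
eef_pos: [0.4561, -0.1723, 0.2584]
ee_rot: [3.14, -0.211, -1.683]
force: [-0.4, 0.3, -6.2]
width: 0.0432
```

Emit:
{"op": "move_arm", "data": {
  "deltas": [
    [0, 0, -3, 0, 0, 0],
    [0, 0, -3, 0, 0, 0],
    [0, 0, -2, 0, 0, 0],
    [0, 0, -2, 0, 0, 0],
    [0, 0, 0, 0, 0, 0]
  ]
}}

```text
t: 30.83
eef_pos: [0.4567, -0.1725, 0.2501]
ee_rot: [-3.141, -0.211, -1.684]
force: [0.0, 0.2, -5.4]
width: 0.0431
```

```bash
python3 - <<'E'
from h import *
np.set_printoptions(precision=4,suppress=True)
s=arm.get_state(); M=R.from_euler('xyz',s['ee_rot']).as_matrix()
g=s['eef_pos']+M[:,2]*.1593
print(s['t'],"grasp",g,s['force'],s['moment'],s['width'])
f=arm.grab_frame("side"); save("s14.png",f); a=cv2.imread("pics/s14.png")
f=arm.grab_frame("wrist"); save("w14.png",f)
f=arm.grab_frame("top"); save("t14.png",f)
A=cv2.resize(a[150:260,290:400],(400,400),interpolation=cv2.INTER_CUBIC);B=cv2.resize(cv2.imread("pics/t14.png")[200:300,280:380],(400,400),interpolation=cv2.INTER_CUBIC)
cv2.imwrite("pics/m14.png",np.hstack([A,B]))
E
```

```text
30.8333 grasp [ 0.4531 -0.2057  0.0943] [ 0.0012  0.2091 -5.3638] [1.104  0.0137 0.0095] 0.043095933896704214
```

Emit:
{"op": "move_arm", "data": {
  "deltas": [
    [0, 0, -1, 0, 0, 0],
    [0, 0, -1, 0, 0, 0],
    [0, 0, -1, 0, 0, 0],
    [0, 0, 0, 0, 0, 0],
    [0, 0, 0, 0, 0, 0]
  ]
}}

```text
t: 31.4
eef_pos: [0.4565, -0.1725, 0.2468]
ee_rot: [-3.142, -0.211, -1.684]
force: [-0.5, 0.5, -4.9]
width: 0.0431
```

Emit:
{"op": "move_arm", "data": {
  "deltas": [
    [0, 0, -1, 0, 0, 0],
    [0, 0, 0, 0, 0, 0],
    [0, 0, -0.5, 0, 0, 0],
    [0, 0, 0, 0, 0, 0],
    [0, 0, 0, 0, 0, 0]
  ]
}}

```text
t: 31.82
eef_pos: [0.4568, -0.1725, 0.2457]
ee_rot: [-3.141, -0.211, -1.684]
force: [-0.5, 0.6, -0.9]
width: 0.0428
```

Emit:
{"op": "move_arm", "data": {
  "deltas": [
    [0, 0, -0.5, 0, 0, 0],
    [0, 0, -0.5, 0, 0, 0],
    [0, 0, 0, 0, 0, 0],
    [0, 0, 0, 0, 0, 0],
    [0, 0, 0, 0, 0, 0]
  ]
}}

```text
t: 32.23
eef_pos: [0.4568, -0.1725, 0.2454]
ee_rot: [-3.14, -0.212, -1.684]
force: [-4.2, 3.5, 10.7]
width: 0.0432
```

```bash
python3 - <<'E'
from h import *
np.set_printoptions(precision=4,suppress=True)
s=arm.get_state(); M=R.from_euler('xyz',s['ee_rot']).as_matrix()
g=s['eef_pos']+M[:,2]*.1593
print(s['t'],"grasp",g,s['force'],s['moment'],s['width'])
E
```

```text
32.2333 grasp [ 0.4532 -0.2058  0.0897] [-4.1822  3.5162 10.7148] [ 1.0869  1.6021 -0.7468] 0.0431890099399707
```

Emit:
{"op": "move_arm", "data": {
  "deltas": [
    [0, 0, 0.4, 0, 0, 0],
    [0, 0, 0, 0, 0, 0],
    [0, 0, 0, 0, 0, 0],
    [0, 0, 0, 0, 0, 0],
    [0, 0, 0, 0, 0, 0]
  ],
  "squeeze": 10
}}

```text
t: 32.65
eef_pos: [0.4566, -0.1726, 0.2451]
ee_rot: [-3.141, -0.211, -1.684]
force: [-2.6, 2.0, 6.3]
width: 0.0438
```

Emit:
{"op": "move_arm", "data": {
  "deltas": [
    [0, 0, 0, 0, 0, 0],
    [0, 0, 0, 0, 0, 0],
    [0, 0, 0, 0, 0, 0],
    [0, 0, 0, 0, 0, 0],
    [0, 0, 0, 0, 0, 0]
  ],
  "claw": 0
}}

```text
t: 33.07
eef_pos: [0.4568, -0.1725, 0.2448]
ee_rot: [-3.141, -0.211, -1.684]
force: [0.2, -0.5, -0.6]
width: 0.0716
```

Emit:
{"op": "move_arm", "data": {
  "deltas": [
    [0, 0, 0, 0, 0, 0],
    [0, 0, 0, 0, 0, 0],
    [0, 0, 10, 0, 0, 0],
    [0, 0, 25, 0, 0, 0],
    [0, 0, 38, 0, 0, 0]
  ]
}}

```text
t: 33.48
eef_pos: [0.4553, -0.1726, 0.316]
ee_rot: [3.135, -0.212, -1.683]
force: [0.3, 0.6, -0.6]
width: 0.0876
```

Emit:
{"op": "move_arm", "data": {
  "deltas": [
    [0, 0, 40, 0, 0, 0],
    [0, 20, 35, 0, 0, 0],
    [0, 30, 20, 0, 0, 0],
    [0, 30, 0, 0, 0, 0],
    [0, 10, 0, 0, 0, 0]
  ]
}}

```text
t: 33.9
eef_pos: [0.4567, -0.0804, 0.4147]
ee_rot: [-3.137, -0.209, -1.684]
force: [0.8, -0.9, 0.0]
width: 0.0877
```

```bash
python3 c.py w15.png drum_1_mid; python3 - <<'E'
from h import *
np.set_printoptions(precision=4,suppress=True)
for n in("side","top"):
    save(n+"15.png",arm.grab_frame(n)); K,T,_=cam(n)
    for x in arm.spot_point("drum_1_mid",n)[:2]: print(n,np.round(x["xy"],1),round(x["score"],2),at_z(K,T,x["xy"],.085))
a=cv2.imread("pics/side15.png");w=cv2.imread("pics/w15.png")
cv2.imwrite("pics/m15.png",np.hstack([cv2.resize(a[90:270,210:410],(400,400)),cv2.resize(w,(400,400))]))
E
```

```text
33.9 [ 0.4567 -0.0804  0.4147] [-179.74    -11.9787  -96.4851] [ 0.3335 -0.0038 -0.51    0.2078 -1.1599 -0.5386]
drum_1_mid [246.8 118.4] 0.64 [array([ 0.4529, -0.2093]), array([ 0.4505, -0.1813])]
(array([ 0.4481, -0.154 ,  0.4103]), array([ 0.0143, -0.1677, -0.9857]))
side [336.5 190.6] 0.77 [ 0.4627 -0.2208  0.085 ]
top [333.  247.9] 0.9 [ 0.4502 -0.2101  0.085 ]
```

View pics/m15.png

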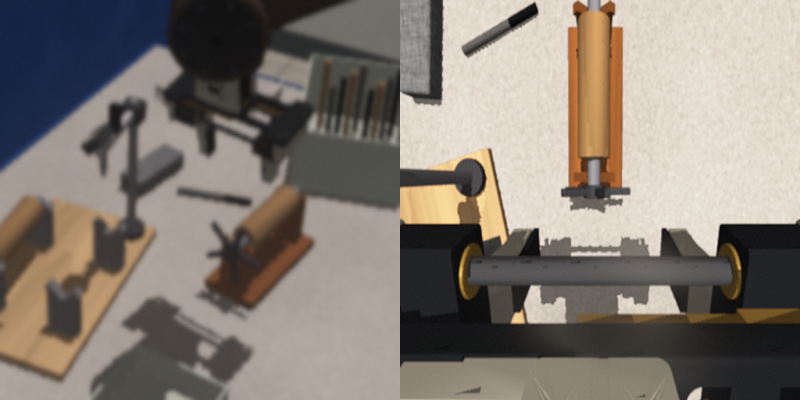

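The picture shows the drum level in the wooden cradle with its axle in both V supports (right half, columns 570-620) and its spokes on the near, left side. The indicator is up, and the gripper is open and clear of everything.

```bash
python3 -c "
from station import arm
print(arm.job_done(), arm.get_state()['t'])"
```

```text
the job is handed in; nothing more can be done
the job is handed in; nothing more can be done
```

I checked the drum under the indicator, found it true, and seated it in the wooden cradle with its spokes on the left. The job was handed in at about 34 s.

- **Lowering the indicator:** I lowered it by its knob in two steps. The first left the needle at about 3 mm, so I re-gripped and went 4 mm further. That makes about 7 mm by travel, though the needle itself looked nearer 6 mm.
- **Turning the drum:** Five spoke pushes, top going away from the robot, took it a little over one full turn. The count rests on the finger path and on pictures taken during the pushes, not on a measured angle. In the second push the fingers ran about 10 mm low because some moves were cut short; I corrected this before the third.
- **Reading:** At the five dial pictures I viewed, one at the start and one after each of pushes 1, 2, 3 and 5, the needle showed no visible change. An off-centre drum would have shifted it by 2 mm or more in most of these, so I took the swing as under 1 mm.
- **Raising the indicator:** I raised it until it met its top stop (about 20 N), and the needle was back near zero.
- **Seating the drum:** It touched down at the expected height. The arm pressed with about 11 N at most and I eased off before opening the gripper. The last picture shows the axle in both V supports, with the indicator up and the gripper clear.

The last position estimates of the seated drum differ by about 1 cm between cameras. The wrist and top cameras agree with the cradle position I measured to about 5 mm, and the side camera is the outlier. I did not check the waiting drum, marker, cup and eraser one by one at the end. The marker and part of the waiting drum and eraser show in the last picture, and nothing was knocked during the work.

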